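Start an espresso shot with the two-stage brew paddle

ROBOT

A 6-joint arm with a two-finger parallel gripper is mounted at the origin on the work surface. World frame = base frame: x ahead of the robot, y to its left, z up, the work surface at z = 0. Lengths are in m, angles in rad, forces in N, time in s.
With the tool pointing down it reaches from about 0.425 to 0.95 m from the base axis. Payload 3.5 kg.
Tool frame: the origin (TCP) lies at the very end of the fingers, on their centre line; the grasp point (between the pads) lies 19 mm behind it; z points along the fingers, y is the line along which they close (so a half turn about z gives the same grasp; the last joint's range is limited). The gripper opens to 85 mm and grips with 20 to 120 N. Pads are 22 mm wide; open, the fingers measure 114 mm over their backs; the gripper's body (76 mm by 85 mm) begins 54 mm behind the grasp point. The pads swing forward as they close: fully open they stand 13 mm farther back than shut.
Start: joints at [-1.293, 0.286, 1.577, -0, 1.279, -0.15], TCP at [0.28, -0.614, 0.231] pointing down, gripper open.
Joint ranges: [-2.77, 2.77], [-0.9, 2.22], [0.21, 2.48], [-1.53, 4.67], [0.24, 2.81], [-2.84, 2.84]. Speed limits (rad/s): [2.79, 2.79, 3.14, 3.14, 3.14, 3.14].

INTERFACE

Orientations are given as a rotation vector (axis times angle).
In Python, from bench import r, get_image, camera_params gives the robot as it stands.
- The arm moves only by the tool arm_command, never from a script. Its argument "moves" is a list of rows, each an object of numbers: "dx", "dy", "dz": the shift along the tool's x, y, z in units of 30 mm (1.0 is 30 mm); "ax", "ay", "az": the turn, a rotation vector about the tool's x, y, z in units of 0.15 rad (1.0 is 0.15 rad); "hand": the opening, from 0 (shut) to 1 (fully open). A call has 1 to 12 rows; each row shifts and turns the commanded pose from where the row before left it, along the tool's axes as they then stand; what a row does not reach is not made up. A row lasts 1/10 s, in which the tool goes at most 50 mm and 8.59 degrees, less where a joint would pass 70% of its speed; a pose out of reach is approached as far as the arm can. A call with a number of a shift or a turn outside -1 to 1 is refused whole. A call with a gripper value outside its range is refused whole. The fingers move at their own pace and stop on an object; "squeeze" is the grip in N (left out, the last holds). Time passes only in rows, so rows that do not move let the fingers close. It gives the time, the measured TCP pose, the force, the opening and the grip force at its end, in the units of the state.
- r.state(): the state, without advancing time (a new reading comes with each control period).
- get_image(name): name is "side" or "top"; returns the picture (420x560x3 uint8, blue, green, red); there is no depth.
- camera_params(name): a dict with "intrinsics" (3x3 intrinsics, pixels), "xyz" and "attitude" of the camera in the world. Camera axes: x right, y down, z forward; pixel columns grow to the right and rows downward; lengths in m; the calibration is good to about 2 mm. A picture is of the moment at which its call begins. camera_params takes no time and is no camera call.
- r.finish_job(): hands the job in; it is judged then, once.
The state is a dict: "clock": time; "joint_pos": joint angles; "qvel": joint speeds; "effort": joint torques, N m; "ee_pos": TCP position; "eef_rot": TCP orientation; "force": force on the tool from outside, world axes, zero at the start; "moment": the same for the moment, N m; "grip_width": finger opening in m; "grip_force": force on a finger pad.
Only numpy, scipy, OpenCV 4.12 (cv2) and the standard library are available. Lean on these libraries where they do the work, as an engineer would, in place of code of your own. Each camera call takes 0.05 s, during which the arm holds its last target. There are 200 camera calls.

TASK

Start the shot on the espresso machine: push the wooden brew paddle on top of the group head from off, at the barista's right, round to its first click (pre-infusion) and leave it there for a good three seconds, then push it on past the click to the second stop (full brew). Push gently with the fingertips, without forcing the paddle or bumping the machine, leave the paddle at the full-brew stop and the hand clear, and leave the cups and everything else on the counter where they stand.

Things in the scene. Friction and masses are not known exactly. Their poses are not given: they have to be found in the camera images.
- paddle (a joint): angle (rad) of the brew paddle; grows as it swings to the barista's left (clockwise from above). 0 = off, at the right; 0.75 = first click (pre-infusion), straight out over the portafilter handle; 1.5 = second stop (full brew). A sprung cam holds it at each of these; over a crest (0.38, 1.13) it runs on by itself, ahead of the finger, to the next. Breaking away takes 4 to 5 N at the grip
- paddle_grip (a point): centre of the paddle's dark wooden grip, a level bar 62 mm long (radially), 22 mm wide, 22 mm tall, 81 mm out from the spindle axis; outer end at 112 mm. It lies 303 mm above the counter (underside 292 mm); beneath its swing is nothing but the portafilter handle, 105 mm lower
- paddle_axis (a point): point on the paddle's upright spindle axis, level with the grip's centre. The round steel hub is 34 mm across and rises 13 mm above this point; the group head below is 68 mm across, its top 290 mm above the counter
- machine: one-group espresso machine, fixed. Origin on the counter under the spindle; x to the machine's back, y to the barista's left. Drip tray to x = -120 mm, 66 mm high; portafilter handle along -x to -199 mm, 180 mm high; housing x 83 to 333, y -176 to 176, 364 mm high, cup rail to 392; steam wand x 0 to 70, y 130 to 150, 300 mm high; water spout x 40 to 90, y -125, 268 mm high
- brew_cup: white espresso cup, 62 mm across the rim, 55 mm tall, standing on the drip tray under the double spout; origin at the centre of its underside. Leave it where it is
- shot_glass: small clear glass, 52 mm across, 60 mm tall, on the drip tray to the barista's right of the spout; origin at the centre of its underside. Leave it
- top_cup_a: blue mug, 80 mm across, 62 mm tall, on the cup warmer on top of the machine; origin at the centre of its underside. Leave it
- top_cup_b: white mug, 80 mm across, 62 mm tall, on the cup warmer on top of the machine; origin at the centre of its underside. Leave it
- pitcher: steel milk pitcher with a loop handle, 88 mm across, 100 mm tall, on the counter; origin at the centre of its underside. Leave it
- tamper: steel tamper, 58 mm base, 92 mm tall, on the black rubber mat; origin at the centre of its underside. Leave it
- candle: cream jar candle with a dark wooden lid, 82 mm across, 92 mm tall, on the counter; origin at the centre of its underside. Leave it
- spray: amber spray bottle with a black trigger head, 60 mm across, about 200 mm tall, on the counter; origin at the centre of its underside. Leave it

How it is judged:
By the outcome, as a careful person would: the job done as asked, in the order asked, and still so for the second after the job is handed in, with the robot touching nothing.
It also fails if it takes over 54 s, if anything falls off the work surface, if the arm or the gripper's body presses on something with over 40 N, if the wrist force passes 120 N, or if a joint passes its speed limit or range.

## Working session

There is one attempt and no reset: what is moved stays moved. The work goes in short steps, Python scripts to look and compute and a tool call to move; the robot and the scene stay as the last step left them, time stands still between calls to the robot, and variables do not carry over. Pictures are saved under pics/ and viewed, at most 10 in all, crops included, and the job is handed in when it is done.

Besides the shell and the picture viewer there is one more tool, called after "Emit:" as name(argument=value, ...) on one line, values as JSON. arm_command: Moves the arm, as the interface text tells. Its arguments: {"type":"object","properties":{"moves":{"type":"array","items":{"type":"object","properties":{"dx":{"type":"number"},"dy":{"type":"number"},"dz":{"type":"number"},"ax":{"type":"number"},"ay":{"type":"number"},"az":{"type":"number"},"hand":{"type":"number"}}}},"squeeze":{"type":"number"}},"required":["moves"]}

```bash
mkdir -p pics
python3 - <<'E'
from bench import r,get_image,camera_params
import cv2
for n in("side","top"):
    cv2.imwrite(f"pics/{n}0.png",get_image(n)); print(n,camera_params(n))
s=r.state();print(s["clock"],s["ee_pos"],s["eef_rot"],s["grip_width"],s["force"])
E
```

```text
side {'intrinsics': array([[469.93930306,   0.        , 280.98292756],
       [  0.        , 469.93930306, 214.67221866],
       [  0.        ,   0.        ,   1.        ]]), 'xyz': array([-0.30006951, -0.81557237,  0.90034968]), 'attitude': array([-1.94645403,  0.8394926 , -0.46483375])}
top {'intrinsics': array([[505.48849237,   0.        , 271.88208315],
       [  0.        , 505.48849237, 207.83895307],
       [  0.        ,   0.        ,   1.        ]]), 'xyz': array([2.69276128e-01, 1.49373808e-03, 1.67528365e+00]), 'attitude': array([-2.09944207,  2.1494495 , -0.21775713])}
0.1 [ 0.27990666 -0.61357035  0.23004742] [-3.06787339e+00 -6.66431988e-01  2.52681175e-04] 0.08539580622132895 [ 0.95957803 -0.57782196  0.91379761]
```

View pics/side0.png

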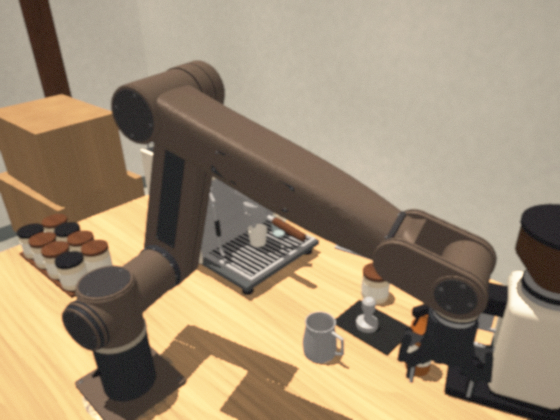

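View pics/top0.png

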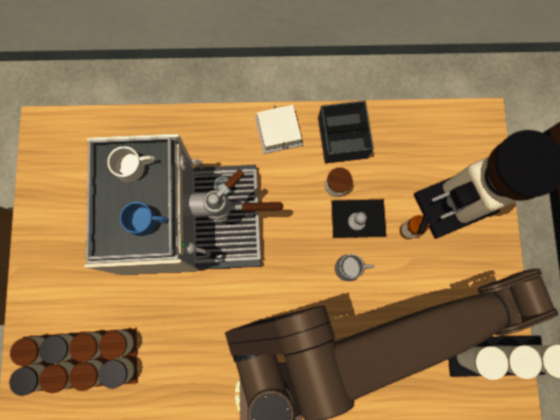

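The side view shows the machine behind the arm (handle near 288,228). The top view shows the machine at left facing image right: hub near (216,202), brew paddle grip near (234,182), portafilter handle (245–282, 207). The machine's front faces world −y, and the paddle points towards +x/−y.

```bash
cat > h.py <<'E'
from bench import r,get_image,camera_params
import numpy as np,cv2
from scipy.spatial.transform import Rotation as R
def ray(n,uv,z):
    p=camera_params(n);d=R.from_rotvec(p["attitude"]).apply(np.linalg.inv(p["intrinsics"])@[uv[0],uv[1],1.])
    return p["xyz"]+d*(z-p["xyz"][2])/d[2]
def proj(n,P):
    p=camera_params(n);c=R.from_rotvec(p["attitude"]).inv().apply(np.array(P)-p["xyz"]);q=p["intrinsics"]@c
    return q[:2]/q[2]
def brown(im,box=(195,160,290,235)):
    x0,y0,x1,y1=box;h=cv2.cvtColor(im,cv2.COLOR_BGR2HSV)
    m=np.zeros(im.shape[:2],np.uint8)
    m[y0:y1,x0:x1]=cv2.inRange(h,(0,110,25),(14,255,170))[y0:y1,x0:x1]
    n,l,st,c=cv2.connectedComponentsWithStats(m)
    out=[]
    for i in range(1,n):
        if st[i,4]>25: out.append((st[i],c[i],cv2.minAreaRect(np.argwhere(l==i)[:,::-1].astype(np.float32))))
    return out
E
python3 - <<'E'
from h import *
im=get_image("top")
for s,c,rect in brown(im):
    print(s,c.round(1),np.round(cv2.boxPoints(rect),1).tolist(), "z.303",ray("top",c,.314).round(4),"z.18",ray("top",c,.18).round(4))
cv2.imwrite("pics/c.png",cv2.resize(im[150:280,80:300],None,fx=3.6,fy=3.6,interpolation=cv2.INTER_CUBIC))
E
```

```text
[225 170  19  19 160] [234.  178.8] [[224.10000610351562, 183.39999389648438], [238.0, 168.1999969482422], [244.10000610351562, 173.8000030517578], [230.1999969482422, 189.0]] z.303 [0.6204 0.0864 0.314 ] z.18 [0.655  0.0948 0.18  ]
[242 201  41  11 356] [261.8 206.5] [[242.0, 201.0], [282.0, 201.0], [282.0, 211.0], [242.0, 211.0]] z.303 [0.5402 0.011  0.314 ] z.18 [0.5669 0.0119 0.18  ]
```

View pics/c.png

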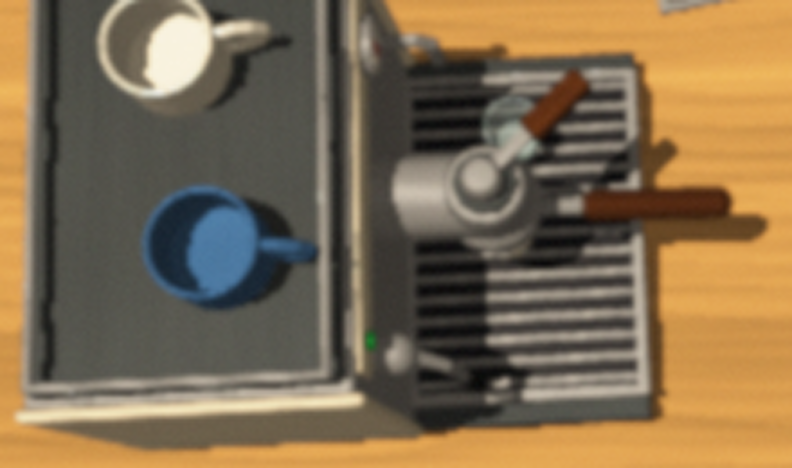

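Crop: hub top centre at about full-image (214.2, 199.4), grip from (227,187) to (242,171), handle end near (282,206). The glass stands under the paddle's start, well below it.

Run:
```python
from h import *
A=ray("top",(214.2,199.4),.316);G=ray("top",(234,178.8),.314)
print("axis",A,"grip",G,"dist",np.linalg.norm((G-A)[:2]))
e0=ray("top",(242,206),.18);e1=ray("top",(282,206),.18)
print(e0,e1,np.linalg.norm((e1-A)[:2]))
m=(e1-A)[:2];m/=np.linalg.norm(m);h=(e1-e0)[:2];h/=np.linalg.norm(h)
print("handle dir from axis",m,"along",h)
g=(G-A)[:2];print("paddle az",np.degrees(np.arctan2(g[1],g[0])),"handle az",np.degrees(np.arctan2(m[1],m[0])),np.degrees(np.arctan2(h[1],h[0])))
# housing front edges: crop px
for uv in[(345,0),(340,400)]: print(ray("top",(80+uv[0]/3.6,150+uv[1]/3.6),.364))
s=r.state();print(R.from_rotvec(s["eef_rot"]).as_matrix().round(3))
```

```text
axis [0.56269617 0.14129175 0.316     ] grip [0.62032317 0.08649963 0.314     ] dist 0.07951759132792979
[0.56981566 0.07160794 0.18      ] [ 0.56708165 -0.04899279  0.18      ] 0.1903350624836673
handle dir from axis [ 0.02304084 -0.99973452] along [-0.02266413 -0.99974314]
paddle az -43.55546855903107 handle az -88.6797404929315 -91.29867031127672
[0.69104886 0.23947937 0.364     ]
[0.39146929 0.23942881 0.364     ]
[[ 0.91   0.415 -0.   ]
 [ 0.415 -0.91   0.002]
 [ 0.    -0.002 -1.   ]]
```

Axis ≈ (0.563, 0.143), off azimuth ≈ −45°, and sizes agree (80 vs 81 mm). I'll lift first with the fingers shut, then travel to behind the paddle.

Emit:
arm_command(moves=[{"dz":-1,"hand":0},{"dz":-1,"hand":0},{"dz":-1,"hand":0},{"dz":-1,"hand":0},{"dz":-1,"hand":0},{"dz":-1,"hand":0},{"dz":-0.5,"hand":0},{"dx":0.95,"dy":-0.75,"hand":0},{"dx":0.95,"dy":-0.75,"hand":0},{"dx":0.95,"dy":-0.75,"hand":0},{"dx":0.95,"dy":-0.75,"hand":0},{"dx":0.95,"dy":-0.75,"hand":0}], squeeze=20)

```text
$.moves[0]: bad value
```

Emit:
arm_command(moves=[{"dx":0.95,"dy":-0.75,"hand":0},{"dx":0.95,"dy":-0.75,"hand":0},{"dx":0.95,"dy":-0.75,"hand":0},{"dx":0.95,"dy":-0.75,"hand":0},{"dx":0.95,"dy":-0.75,"hand":0},{"dx":0.95,"dy":-0.75,"hand":0},{"dx":0.95,"dy":-0.75,"hand":0},{"dx":0.95,"dy":-0.75,"hand":0},{"dx":0.95,"dy":-0.75,"hand":0},{"hand":0}])

```text
$.moves[0]: bad value
```

Emit:
arm_command(moves=[{"dx":0,"dy":0,"dz":-1,"ax":0,"ay":0,"az":0,"hand":0},{"dx":0,"dy":0,"dz":-1,"ax":0,"ay":0,"az":0,"hand":0},{"dx":0,"dy":0,"dz":-1,"ax":0,"ay":0,"az":0,"hand":0},{"dx":0,"dy":0,"dz":-1,"ax":0,"ay":0,"az":0,"hand":0},{"dx":0,"dy":0,"dz":-1,"ax":0,"ay":0,"az":0,"hand":0},{"dx":0,"dy":0,"dz":-1,"ax":0,"ay":0,"az":0,"hand":0},{"dx":0,"dy":0,"dz":-0.5,"ax":0,"ay":0,"az":0,"hand":0}], squeeze=20)

```text
clock: 0.85
ee_pos: [0.2802, -0.6145, 0.4298]
eef_rot: [3.066, 0.666, 0.0]
force: [0.5, -0.2, 1.1]
grip_width: 0.0005
grip_force: 0.0
```

Emit:
arm_command(moves=[{"dx":0.95,"dy":-0.75,"dz":0,"ax":0,"ay":0,"az":0,"hand":0},{"dx":0.95,"dy":-0.75,"dz":0,"ax":0,"ay":0,"az":0,"hand":0},{"dx":0.95,"dy":-0.75,"dz":0,"ax":0,"ay":0,"az":0,"hand":0},{"dx":0.95,"dy":-0.75,"dz":0,"ax":0,"ay":0,"az":0,"hand":0},{"dx":0.95,"dy":-0.75,"dz":0,"ax":0,"ay":0,"az":0,"hand":0},{"dx":0.95,"dy":-0.75,"dz":0,"ax":0,"ay":0,"az":0,"hand":0},{"dx":0.95,"dy":-0.75,"dz":0,"ax":0,"ay":0,"az":0,"hand":0},{"dx":0.95,"dy":-0.75,"dz":0,"ax":0,"ay":0,"az":0,"hand":0},{"dx":0.95,"dy":-0.75,"dz":0,"ax":0,"ay":0,"az":0,"hand":0},{"dx":0.95,"dy":-0.75,"dz":0,"ax":0,"ay":0,"az":0,"hand":0},{"dx":0.95,"dy":-0.75,"dz":0,"ax":0,"ay":0,"az":0,"hand":0},{"dx":0.95,"dy":-0.75,"dz":0,"ax":0,"ay":0,"az":0,"hand":0}])

```text
clock: 2.05
ee_pos: [0.4795, -0.225, 0.4252]
eef_rot: [-3.069, -0.666, 0.002]
force: [0.4, 0.2, -0.5]
grip_width: -0.0002
grip_force: 0.0
```

Emit:
arm_command(moves=[{"dx":0.95,"dy":-0.75,"dz":0,"ax":0,"ay":0,"az":0,"hand":0},{"dx":0.95,"dy":-0.75,"dz":0,"ax":0,"ay":0,"az":0,"hand":0},{"dx":0.95,"dy":-0.75,"dz":0,"ax":0,"ay":0,"az":0,"hand":0},{"dx":0.95,"dy":-0.75,"dz":0,"ax":0,"ay":0,"az":0,"hand":0},{"dx":0.95,"dy":-0.75,"dz":0,"ax":0,"ay":0,"az":0,"hand":0},{"dx":0.95,"dy":-0.75,"dz":0,"ax":0,"ay":0,"az":0,"hand":0},{"dx":0.95,"dy":-0.75,"dz":0,"ax":0,"ay":0,"az":0,"hand":0},{"dx":0.95,"dy":-0.75,"dz":0,"ax":0,"ay":0,"az":0,"hand":0},{"dx":0.9,"dy":-0.75,"dz":0,"ax":0,"ay":0,"az":0,"hand":0},{"dx":0,"dy":0,"dz":0,"ax":0,"ay":0,"az":-1,"hand":0},{"dx":0,"dy":0,"dz":0,"ax":0,"ay":0,"az":-1,"hand":0},{"dx":0,"dy":0,"dz":0,"ax":0,"ay":0,"az":-0.4,"hand":0}])

```text
clock: 3.25
ee_pos: [0.6271, 0.064, 0.4246]
eef_rot: [-2.897, -1.212, 0.004]
force: [0.0, -0.5, -0.5]
grip_width: -0.0001
grip_force: 0.0
```

Run:
```python
from h import *
im=get_image("top");cv2.imwrite("pics/t1.png",im)
a=cv2.resize(im[150:280,130:300],None,fx=3,fy=3,interpolation=cv2.INTER_CUBIC)
b=get_image("side")[130:300,150:340];b=cv2.resize(b,(int(190*390/170),390))
b=cv2.resize(b,(290,260));c=np.zeros((390,290,3),np.uint8);c[:260]=b
cv2.imwrite("pics/m1.png",np.hstack([a,c]))
s=r.state();T=s["ee_pos"];M=R.from_rotvec(s["eef_rot"]).as_matrix();print(T,M.round(3),s["joint_pos"],s["force"])
for z in brown(im):print(z[1],z[0])
print("px tcp",proj("top",T),proj("side",T))
d=np.array([.644,.110,.297])-T;print("units to go",M.T@d/.03)
```

```text
[0.62708847 0.06366521 0.42493576] [[ 0.705  0.709 -0.002]
 [ 0.709 -0.705  0.   ]
 [-0.001 -0.002 -1.   ]] [-5.95913062e-02  1.12840957e-01  1.43289405e+00 -3.56526844e-06
  1.59800465e+00  7.23239005e-01] [ 0.21173492 -1.26094977  0.07287016]
[231.80378251 172.79669031] [207 160  53  24 423]
[237.36651584 205.96304676] [ 203  182   80   53 1326]
px tcp [240.07614937 165.2715929 ] [287.95044191 139.37906753]
units to go [ 1.49857619 -0.68282961  4.26349921]
```

View pics/m1.png

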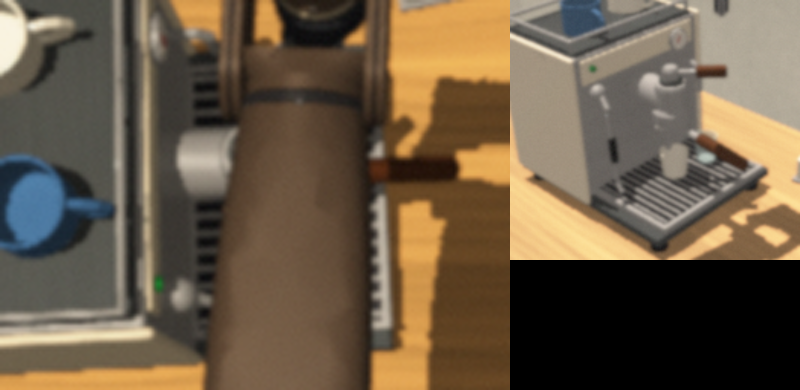

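Top is now occluded by the forearm. The side view shows the paddle clearly (grip near full-image (281,176)) with the fingertips above it, so I'll use it to cross-check the grip position.

```bash
cat >> h.py <<'E'
def side():
    im=get_image("side")
    for s,c,rect in brown(im,(225,155,300,205)):
        print("side",c.round(1),s,np.round(cv2.boxPoints(rect),1).tolist(),"grip@.303",ray("side",c,.303).round(4))
    return im
E
python3 - <<'E'
from h import *
im=side()
for a in(-.75,-.82,-1.53,-1.6,-2.3):print(a,proj("side",[.563+.081*np.cos(a),.143+.081*np.sin(a),.303]).round(1))
g=ray("side",(265.5,172),.316)
print("hub",ray("side",(150+(669-510)*190/290,130+66*170/260),.316))
E
```

```text
side [281.5 175.8] [273 173  18   7  98] [[273.0, 173.0], [290.0, 173.0], [290.0, 179.0], [273.0, 179.0]] grip@.303 [0.6248 0.0902 0.303 ]
-0.75 [281.5 176.3]
-0.82 [281.5 177.1]
-1.53 [274.5 184.8]
-1.6 [273.2 185.5]
-2.3 [255.4 189.3]
hub [0.56383916 0.14505497 0.316     ]
```

Emit:
arm_command(moves=[{"dx":0.8,"dy":-0.34,"dz":0,"ax":0,"ay":0,"az":0,"hand":0},{"dx":0.8,"dy":-0.34,"dz":0,"ax":0,"ay":0,"az":0,"hand":0},{"dx":0,"dy":0,"dz":0,"ax":0,"ay":0,"az":0,"hand":0},{"dx":0,"dy":0,"dz":0.6,"ax":0,"ay":0,"az":0,"hand":0},{"dx":0,"dy":0,"dz":0.6,"ax":0,"ay":0,"az":0,"hand":0},{"dx":0,"dy":0,"dz":0.6,"ax":0,"ay":0,"az":0,"hand":0},{"dx":0,"dy":0,"dz":0.6,"ax":0,"ay":0,"az":0,"hand":0},{"dx":0,"dy":0,"dz":0.6,"ax":0,"ay":0,"az":0,"hand":0},{"dx":0,"dy":0,"dz":0.6,"ax":0,"ay":0,"az":0,"hand":0},{"dx":0,"dy":0,"dz":0.6,"ax":0,"ay":0,"az":0,"hand":0},{"dx":0,"dy":0,"dz":0,"ax":0,"ay":0,"az":0,"hand":0}])

```text
clock: 4.5
ee_pos: [0.6449, 0.1111, 0.2963]
eef_rot: [-2.9, -1.203, 0.011]
force: [-0.0, 1.2, -0.3]
grip_width: 0.0002
grip_force: 0.0
```

Run:
```python
from h import *
im=side();cv2.imwrite("pics/m2.png",cv2.resize(im[130:260,180:340],None,fx=4,fy=4,interpolation=cv2.INTER_CUBIC))
s=r.state();print(s["ee_pos"],s["force"],s["joint_pos"].round(2) if hasattr(s["joint_pos"],'round') else s["joint_pos"])
```

```text
side [281.2 176.1] [273 173  18   7  91] [[272.70001220703125, 173.6999969482422], [289.79998779296875, 172.39999389648438], [290.20001220703125, 177.89999389648438], [273.1000061035156, 179.1999969482422]] grip@.303 [0.6228 0.0896 0.303 ]
[0.64570526 0.11117919 0.29837743] [ 0.01178745 -0.0105719   0.19389552] [ 0.02  0.2   1.55 -0.    1.39  0.8 ]
```

View pics/m2.png

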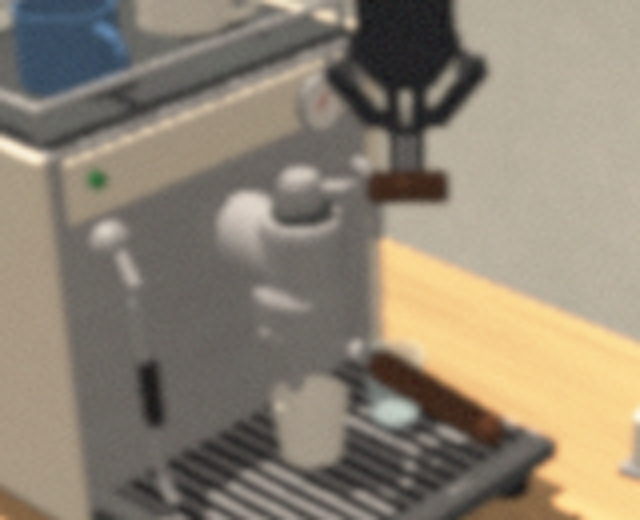

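Fingers are shut behind the grip, clear of hub and housing. I'll close the gap, then follow the arc slowly.

Emit:
arm_command(moves=[{"dx":-0.1,"dy":0,"dz":0,"ax":0,"ay":0,"az":0,"hand":0},{"dx":-0.1,"dy":0,"dz":0,"ax":0,"ay":0,"az":0,"hand":0},{"dx":-0.1,"dy":0,"dz":0,"ax":0,"ay":0,"az":0,"hand":0},{"dx":-0.05,"dy":0,"dz":0,"ax":0,"ay":0,"az":0,"hand":0},{"dx":-0.135,"dy":0.034,"dz":0,"ax":0,"ay":0,"az":0.33,"hand":0},{"dx":-0.135,"dy":0.034,"dz":0,"ax":0,"ay":0,"az":0.33,"hand":0},{"dx":-0.135,"dy":0.034,"dz":0,"ax":0,"ay":0,"az":0.33,"hand":0}])

```text
clock: 5.25
ee_pos: [0.6335, 0.095, 0.3012]
eef_rot: [-2.982, -0.984, -0.009]
force: [2.8, 2.1, -0.8]
grip_width: -0.0001
grip_force: 2.2
```

Run:
```python
from h import *
side();s=r.state();print(s["ee_pos"],s["force"])
```

```text
side [281.4 177.3] [273 175  18   6  92] [[273.0, 175.0], [290.0, 175.0], [290.0, 180.0], [273.0, 180.0]] grip@.303 [0.6167 0.0829 0.303 ]
[0.63298978 0.09449082 0.30113934] [2.55626536 2.32626252 0.1567846 ]
```

Emit:
arm_command(moves=[{"dx":-0.135,"dy":0.034,"dz":0.04,"ax":0,"ay":0,"az":0.33,"hand":0},{"dx":-0.135,"dy":0.034,"dz":0.04,"ax":0,"ay":0,"az":0.33,"hand":0},{"dx":-0.135,"dy":0.034,"dz":0.04,"ax":0,"ay":0,"az":0.33,"hand":0},{"dx":0,"dy":0,"dz":0,"ax":0,"ay":0,"az":0,"hand":0}])

```text
clock: 5.7
ee_pos: [0.6245, 0.0846, 0.298]
eef_rot: [3.046, 0.764, 0.005]
force: [3.2, 1.4, 1.4]
grip_width: -0.0005
grip_force: 1.0
```

Run:
```python
from h import *
side();s=r.state();print(s["ee_pos"],s["force"])
```

```text
side [280.4 179.2] [272 176  18   7  94] [[271.6000061035156, 181.0], [272.1000061035156, 175.5], [289.3999938964844, 177.0], [288.8999938964844, 182.5]] grip@.303 [0.6056 0.0761 0.303 ]
[0.62445712 0.08460895 0.29782655] [ 2.4260961  -0.00627872  1.37199614]
```

Emit:
arm_command(moves=[{"dx":-0.09,"dy":0.022,"dz":0,"ax":0,"ay":0,"az":0.22,"hand":0},{"dx":-0.09,"dy":0.022,"dz":0,"ax":0,"ay":0,"az":0.22,"hand":0},{"dx":-0.09,"dy":0.022,"dz":0,"ax":0,"ay":0,"az":0.22,"hand":0},{"dx":0,"dy":0,"dz":0,"ax":0,"ay":0,"az":0,"hand":0}])

```text
clock: 6.15
ee_pos: [0.6169, 0.0791, 0.2964]
eef_rot: [3.082, 0.611, -0.003]
force: [-0.5, -0.2, 0.8]
grip_width: -0.0
grip_force: 0.1
```

Run:
```python
from h import *
side();s=r.state();print(s["ee_pos"],s["force"])
```

```text
side [279.7 180.4] [271 177  18   8  99] [[270.6000061035156, 182.1999969482422], [271.3999938964844, 176.1999969482422], [288.6000061035156, 178.3000030517578], [287.79998779296875, 184.39999389648438]] grip@.303 [0.5977 0.0717 0.303 ]
[0.61687312 0.07914385 0.29614628] [-1.20845246 -0.14105248  0.54649363]
```

Emit:
arm_command(moves=[{"dx":-0.09,"dy":0.022,"dz":0,"ax":0,"ay":0,"az":0.22,"hand":0},{"dx":0,"dy":0,"dz":0,"ax":0,"ay":0,"az":0,"hand":0},{"dx":0,"dy":0,"dz":0,"ax":0,"ay":0,"az":0,"hand":0}])

```text
clock: 6.5
ee_pos: [0.6149, 0.0777, 0.2962]
eef_rot: [-3.091, -0.562, 0.002]
force: [-0.2, -0.0, -0.5]
grip_width: 0.0003
grip_force: 0.0
```

Run:
```python
from h import *
side();s=r.state();print(s["ee_pos"],s["force"])
```

```text
side [279.3 180.7] [271 177  18   8 102] [[270.5, 183.0], [271.0, 176.8000030517578], [288.3999938964844, 178.3000030517578], [287.8999938964844, 184.5]] grip@.303 [0.5955 0.0712 0.303 ]
[0.6150471  0.07773566 0.29631185] [0.29856896 0.24652655 0.26784116]
```

Just short of the crest; one more small step.

Emit:
arm_command(moves=[{"dx":-0.09,"dy":0.022,"dz":0,"ax":0,"ay":0,"az":0.22,"hand":0},{"dx":0,"dy":0,"dz":0,"ax":0,"ay":0,"az":0,"hand":0},{"dx":0,"dy":0,"dz":0,"ax":0,"ay":0,"az":0,"hand":0}])

```text
clock: 6.85
ee_pos: [0.6129, 0.0762, 0.2966]
eef_rot: [-3.1, -0.511, 0.001]
force: [-0.4, -0.3, -0.7]
grip_width: -0.0002
grip_force: 0.0
```

Run:
```python
from h import *
side();s=r.state();print(s["ee_pos"],s["force"])
```

```text
side [277.8 181.8] [270 178  17   9 100] [[269.0, 183.0], [270.20001220703125, 177.1999969482422], [286.70001220703125, 180.5], [285.5, 186.3000030517578]] grip@.303 [0.5875 0.0694 0.303 ]
[0.61300928 0.07619267 0.29668239] [ 0.33913894 -0.64019886 -0.03460073]
```

Emit:
arm_command(moves=[{"dx":0,"dy":0,"dz":0,"ax":0,"ay":0,"az":0,"hand":0},{"dx":0,"dy":0,"dz":0,"ax":0,"ay":0,"az":0,"hand":0},{"dx":0,"dy":0,"dz":0,"ax":0,"ay":0,"az":0,"hand":0}])

```text
clock: 7.2
ee_pos: [0.613, 0.0762, 0.2968]
eef_rot: [3.1, 0.51, 0.0]
force: [-0.1, -0.5, -0.5]
grip_width: 0.0
grip_force: 0.0
```

Run:
```python
from h import *
side();s=r.state();print(s["clock"],s["ee_pos"],s["force"])
for a in(-1.4,-1.45,-1.5,-1.55,-1.6):print(a,proj("side",[.563+.081*np.cos(a),.145+.081*np.sin(a),.303]).round(1))
```

```text
side [274.6 184.5] [267 179  16  12 106] [[265.20001220703125, 183.60000610351562], [268.3999938964844, 177.1999969482422], [283.6000061035156, 184.8000030517578], [280.3999938964844, 191.1999969482422]] grip@.303 [0.568  0.0635 0.303 ]
7.25 [0.61301323 0.07617162 0.29674275] [-1.1542527  -0.33756988  0.62805084]
-1.4 [276.3 183.4]
-1.45 [275.5 183.9]
-1.5 [274.6 184.4]
-1.55 [273.7 184.8]
-1.6 [272.7 185.3]
```

The paddle snapped to the first click (≈0.74 rad), ahead of the finger. Now the dwell.

Emit:
arm_command(moves=[{"dx":0,"dy":0,"dz":0,"ax":0,"ay":0,"az":0,"hand":0},{"dx":0,"dy":0,"dz":0,"ax":0,"ay":0,"az":0,"hand":0},{"dx":0,"dy":0,"dz":0,"ax":0,"ay":0,"az":0,"hand":0},{"dx":0,"dy":0,"dz":0,"ax":0,"ay":0,"az":0,"hand":0},{"dx":0,"dy":0,"dz":0,"ax":0,"ay":0,"az":0,"hand":0},{"dx":0,"dy":0,"dz":0,"ax":0,"ay":0,"az":0,"hand":0},{"dx":0,"dy":0,"dz":0,"ax":0,"ay":0,"az":0,"hand":0},{"dx":0,"dy":0,"dz":0,"ax":0,"ay":0,"az":0,"hand":0},{"dx":0,"dy":0,"dz":0,"ax":0,"ay":0,"az":0,"hand":0},{"dx":0,"dy":0,"dz":0,"ax":0,"ay":0,"az":0,"hand":0},{"dx":0,"dy":0,"dz":0,"ax":0,"ay":0,"az":0,"hand":0},{"dx":0,"dy":0,"dz":0,"ax":0,"ay":0,"az":0,"hand":0}])

```text
clock: 8.45
ee_pos: [0.613, 0.0761, 0.2967]
eef_rot: [-3.1, -0.509, 0.0]
force: [-0.3, -0.1, -0.4]
grip_width: 0.0002
grip_force: 0.0
```

Emit:
arm_command(moves=[{"dx":0,"dy":0,"dz":0,"ax":0,"ay":0,"az":0,"hand":0},{"dx":0,"dy":0,"dz":0,"ax":0,"ay":0,"az":0,"hand":0},{"dx":0,"dy":0,"dz":0,"ax":0,"ay":0,"az":0,"hand":0},{"dx":0,"dy":0,"dz":0,"ax":0,"ay":0,"az":0,"hand":0},{"dx":0,"dy":0,"dz":0,"ax":0,"ay":0,"az":0,"hand":0},{"dx":0,"dy":0,"dz":0,"ax":0,"ay":0,"az":0,"hand":0},{"dx":0,"dy":0,"dz":0,"ax":0,"ay":0,"az":0,"hand":0},{"dx":0,"dy":0,"dz":0,"ax":0,"ay":0,"az":0,"hand":0},{"dx":0,"dy":0,"dz":0,"ax":0,"ay":0,"az":0,"hand":0},{"dx":0,"dy":0,"dz":0,"ax":0,"ay":0,"az":0,"hand":0},{"dx":0,"dy":0,"dz":0,"ax":0,"ay":0,"az":0,"hand":0},{"dx":0,"dy":0,"dz":0,"ax":0,"ay":0,"az":0,"hand":0}])

```text
clock: 9.65
ee_pos: [0.613, 0.0761, 0.2967]
eef_rot: [-3.1, -0.509, 0.0]
force: [0.1, 0.2, -0.0]
grip_width: -0.0003
grip_force: 0.0
```

Emit:
arm_command(moves=[{"dx":0,"dy":0,"dz":0,"ax":0,"ay":0,"az":0,"hand":0},{"dx":0,"dy":0,"dz":0,"ax":0,"ay":0,"az":0,"hand":0},{"dx":0,"dy":0,"dz":0,"ax":0,"ay":0,"az":0,"hand":0},{"dx":0,"dy":0,"dz":0,"ax":0,"ay":0,"az":0,"hand":0},{"dx":0,"dy":0,"dz":0,"ax":0,"ay":0,"az":0,"hand":0},{"dx":0,"dy":0,"dz":0,"ax":0,"ay":0,"az":0,"hand":0},{"dx":0,"dy":0,"dz":0,"ax":0,"ay":0,"az":0,"hand":0},{"dx":0,"dy":0,"dz":0,"ax":0,"ay":0,"az":0,"hand":0},{"dx":0,"dy":0,"dz":0,"ax":0,"ay":0,"az":0,"hand":0},{"dx":0,"dy":0,"dz":0,"ax":0,"ay":0,"az":0,"hand":0},{"dx":0,"dy":0,"dz":0,"ax":0,"ay":0,"az":0,"hand":0},{"dx":0,"dy":0,"dz":0,"ax":0,"ay":0,"az":0,"hand":0}])

```text
clock: 10.85
ee_pos: [0.613, 0.0761, 0.2967]
eef_rot: [-3.1, -0.509, 0.0]
force: [-0.1, -0.3, -0.8]
grip_width: -0.0002
grip_force: 0.0
```

Run:
```python
from h import *
side();s=r.state();print(s["clock"],s["ee_pos"],s["force"])
M=R.from_rotvec(s["eef_rot"]).as_matrix();print(M.round(3))
A=np.array([.563,.145]);v=M.T@np.array([*(np.array(s["ee_pos"])[:2]-A),0]);print("axis->tcp in tool",v*1e3)
a=-1.51;n=np.array([-np.sin(a),np.cos(a)]);P=A+.081*np.array([np.cos(a),np.sin(a)])+n*.026
print("contact pose target",P,"delta tool u",M.T@np.array([*(P-np.array(s["ee_pos"])[:2]),0])/.03,"turn",np.degrees(np.arctan2(M[1,0],M[0,0])),np.degrees(a+np.pi/2))
```

```text
side [274.5 184.3] [267 179  16  11 105] [[265.20001220703125, 183.60000610351562], [268.3999938964844, 177.1999969482422], [283.6000061035156, 184.8000030517578], [280.3999938964844, 191.1999969482422]] grip@.303 [0.5688 0.0645 0.303 ]
10.9 [0.6129783  0.07614406 0.29672217] [-0.18937242  0.22700725  0.21752345]
[[ 0.947  0.32  -0.   ]
 [ 0.32  -0.947  0.   ]
 [-0.    -0.    -1.   ]]
axis->tcp in tool [ 2.53077314e+01  8.12310884e+01 -5.26694359e-03]
contact pose target [0.59387343 0.06572938] delta tool u [-7.14446289e-01  1.25040022e-01  2.70045955e-05] turn 18.669054643233675 3.4833729352456917
```

Dwelled over 3.5 s with the paddle steady. Now push on along the arc.

Emit:
arm_command(moves=[{"dx":-0.135,"dy":0.036,"dz":0,"ax":0,"ay":0,"az":0.34,"hand":0},{"dx":-0.135,"dy":0.036,"dz":0,"ax":0,"ay":0,"az":0.34,"hand":0},{"dx":-0.135,"dy":0.036,"dz":0,"ax":0,"ay":0,"az":0.34,"hand":0},{"dx":-0.135,"dy":0.036,"dz":0,"ax":0,"ay":0,"az":0.34,"hand":0},{"dx":-0.135,"dy":0.036,"dz":0,"ax":0,"ay":0,"az":0.34,"hand":0},{"dx":-0.135,"dy":0.036,"dz":0,"ax":0,"ay":0,"az":0.34,"hand":0},{"dx":-0.135,"dy":0.036,"dz":0.02,"ax":0,"ay":0,"az":0.34,"hand":0}])

```text
clock: 11.6
ee_pos: [0.5874, 0.0639, 0.2967]
eef_rot: [-3.141, 0.052, -0.006]
force: [5.0, -0.6, 0.2]
grip_width: -0.0001
grip_force: 2.4
```

```bash
cat >> h.py <<'E'
def rep():
    im=get_image("side")
    for s,c,rect in brown(im,(225,160,290,205)):
        g=ray("side",c,.303);print("px",c.round(1),"grip",g.round(4),"angle",-.76-np.arctan2(g[1]-.145,g[0]-.563),"rad",np.hypot(g[1]-.145,g[0]-.563))
    s=r.state();M=R.from_rotvec(s["eef_rot"]).as_matrix();T=np.array(s["ee_pos"])
    print(s["clock"],T,s["force"],"tool deg",np.degrees(np.arctan2(M[1,0],M[0,0])),"axis->tcp tool mm",(M.T@np.array([T[0]-.563,T[1]-.145,0])*1e3).round(1),"q6",s["joint_pos"][5])
    return im
E
python3 -c "from h import *;rep()"
```

```text
px [274.  184.5] grip [0.5668 0.0648 0.303 ] angle 0.7633336638255495 rad 0.080319187301567
11.65 [0.58720815 0.06386858 0.2967943 ] [ 3.69765576 -0.48878086 -0.78741754] tool deg -1.9900618199931774 axis->tcp tool mm [27.  80.2  0.1] q6 1.5418370776728023
```

Emit:
arm_command(moves=[{"dx":-0.135,"dy":0.036,"dz":0,"ax":0,"ay":0,"az":0.32,"hand":0},{"dx":-0.135,"dy":0.036,"dz":0,"ax":0,"ay":0,"az":0.32,"hand":0},{"dx":-0.135,"dy":0.036,"dz":0,"ax":0,"ay":0,"az":0.32,"hand":0},{"dx":-0.135,"dy":0.036,"dz":0,"ax":0,"ay":0,"az":0.32,"hand":0},{"dx":-0.135,"dy":0.036,"dz":0,"ax":0,"ay":0,"az":0.32,"hand":0},{"dx":0,"dy":0,"dz":0,"ax":0,"ay":0,"az":0,"hand":0}])

```text
clock: 12.25
ee_pos: [0.566, 0.0611, 0.2967]
eef_rot: [-3.113, 0.424, -0.002]
force: [1.3, -0.2, 0.6]
grip_width: 0.0001
grip_force: 0.6
```

```bash
python3 -c "from h import *;rep()"
```

```text
px [268.5 186.7] grip [0.5462 0.0667 0.303 ] angle 1.0225170103795094 rad 0.0801088582439751
12.3 [0.56602277 0.06106397 0.29660771] [ 0.95222515 -0.0745123  -0.00447155] tool deg -15.453701112055311 axis->tcp tool mm [25.3 80.1  0. ] q6 1.7698368512001332
```

Emit:
arm_command(moves=[{"dx":-0.1,"dy":0.026,"dz":0,"ax":0,"ay":0,"az":0.24,"hand":0},{"dx":-0.1,"dy":0.026,"dz":0,"ax":0,"ay":0,"az":0.24,"hand":0},{"dx":0,"dy":0,"dz":0,"ax":0,"ay":0,"az":0,"hand":0},{"dx":0,"dy":0,"dz":0,"ax":0,"ay":0,"az":0,"hand":0}])

```text
clock: 12.7
ee_pos: [0.5595, 0.0613, 0.296]
eef_rot: [3.096, -0.534, -0.001]
force: [0.5, 0.7, 0.7]
grip_width: -0.0
grip_force: 0.3
```

```bash
python3 -c "from h import *;rep()"
```

```text
px [266.  186.8] grip [0.5408 0.0714 0.303 ] angle 1.1036617293955155 rad 0.07684026400318789
12.75 [0.55952755 0.06127353 0.29593859] [-0.33171962  0.14931495 -0.47454961] tool deg -19.59454475128806 axis->tcp tool mm [24.8 80.   0. ] q6 1.8417129098532687
```

Emit:
arm_command(moves=[{"dx":-0.1,"dy":0.026,"dz":0,"ax":0,"ay":0,"az":0.24,"hand":0},{"dx":-0.1,"dy":0.026,"dz":0,"ax":0,"ay":0,"az":0.24,"hand":0},{"dx":0,"dy":0,"dz":0,"ax":0,"ay":0,"az":0,"hand":0},{"dx":0,"dy":0,"dz":0,"ax":0,"ay":0,"az":0,"hand":0},{"dx":0,"dy":0,"dz":0,"ax":0,"ay":0,"az":0,"hand":0},{"dx":0,"dy":0,"dz":0,"ax":0,"ay":0,"az":0,"hand":0}])

```text
clock: 13.35
ee_pos: [0.5534, 0.062, 0.296]
eef_rot: [3.074, -0.647, -0.001]
force: [-0.2, 0.2, 0.7]
grip_width: -0.0001
grip_force: 0.0
```

```bash
python3 -c "from h import *;rep()"
```

```text
px [255.6 188.2] grip [0.5142 0.0871 0.303 ] angle 1.5112774044223485 rad 0.07576526455487619
13.4 [0.55344576 0.06197197 0.29601744] [ 0.21841358 -0.45666981  0.29871655] tool deg -23.770825421642993 axis->tcp tool mm [24.7 79.8 -0. ] q6 1.9149569326473634
```

Paddle ran on to ≈1.51. Back off slightly, then lift straight up.

Emit:
arm_command(moves=[{"dx":0.2,"dy":0.1,"dz":0,"ax":0,"ay":0,"az":0,"hand":0},{"dx":0.2,"dy":0.1,"dz":0,"ax":0,"ay":0,"az":0,"hand":0},{"dx":0,"dy":0,"dz":-0.6,"ax":0,"ay":0,"az":0,"hand":0},{"dx":0,"dy":0,"dz":-0.8,"ax":0,"ay":0,"az":0,"hand":0},{"dx":0,"dy":0,"dz":-0.8,"ax":0,"ay":0,"az":0,"hand":0},{"dx":0,"dy":0,"dz":-0.8,"ax":0,"ay":0,"az":0,"hand":0},{"dx":0,"dy":0,"dz":-0.8,"ax":0,"ay":0,"az":0,"hand":0},{"dx":0,"dy":0.8,"dz":0,"ax":0,"ay":0,"az":0,"hand":0},{"dx":0,"dy":0.8,"dz":0,"ax":0,"ay":0,"az":0,"hand":0},{"dx":0,"dy":0.8,"dz":0,"ax":0,"ay":0,"az":0,"hand":0},{"dx":0,"dy":0,"dz":0,"ax":0,"ay":0,"az":0,"hand":0},{"dx":0,"dy":0,"dz":0,"ax":0,"ay":0,"az":0,"hand":0}])

```text
clock: 14.6
ee_pos: [0.5332, -0.0147, 0.4102]
eef_rot: [-3.073, 0.65, -0.0]
force: [-0.8, 0.7, 0.6]
grip_width: 0.0
grip_force: 0.0
```

Run:
```python
from h import *
im=rep();cv2.imwrite("pics/m3.png",cv2.resize(im[110:320,170:450],None,fx=2.8,fy=2.8,interpolation=cv2.INTER_CUBIC))
```

```text
px [255.5 188.3] grip [0.5137 0.087  0.303 ] angle 1.514854627858228 rad 0.0760956556130509
14.65 [ 0.53325546 -0.01426079  0.4101565 ] [0.04358601 0.12817614 1.05951833] tool deg -23.815922436219697 axis->tcp tool mm [ 3.710e+01  1.577e+02 -1.000e-01] q6 1.7691978460276792
```

View pics/m3.png

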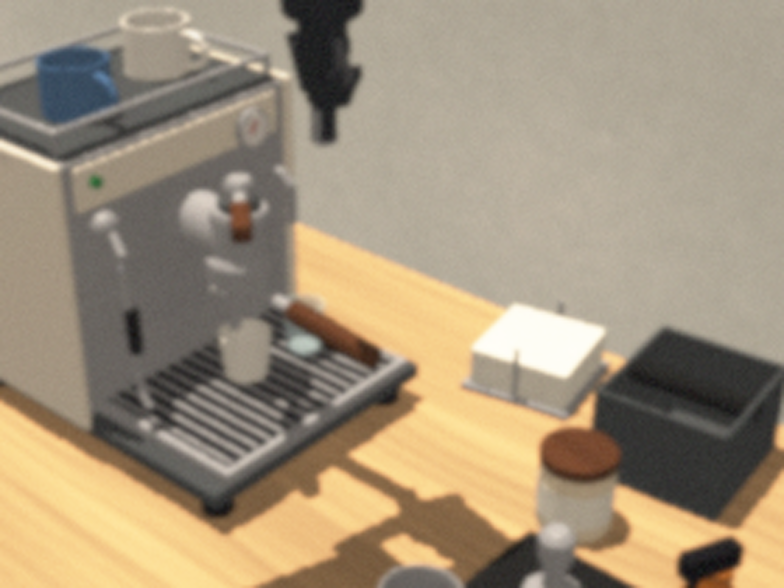

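The view shows the paddle (crop 240,220) at the second stop, the hand clear above, and the cups and other items undisturbed.

```bash
python3 -c "from bench import r;print(r.finish_job())"
```

```text
the job is handed in; nothing more can be done
None
```

The shot is started: the paddle was held at the first click for over 3.5 s, then pushed on to the full-brew stop (about 1.51 rad from the camera), with readings of about 5 N at most. The hand is clear, nothing else looked disturbed, and the job was handed in at about 15 s.

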